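# Index the solder reel to the pointer

## Robot

A 6-joint arm with a two-finger parallel gripper is mounted at the origin on the work surface. World frame = base frame: x ahead of the robot, y to its left, z up, the work surface at z = 0. Lengths are in m, angles in rad, forces in N, time in s.
With the tool pointing down it reaches from about 0.3 to 0.775 m from the base axis. Payload 14.6 kg.
Tool frame: the origin (TCP) lies midway between the tips of the shut fingers; the grasp point (between the pads) lies 19 mm behind it; x points along the fingers, y is the direction in which the jaws open and shut, and the axes are right-handed (so a half turn about x gives the same grasp; the last joint's range is limited). The gripper opens to 85 mm and grips with 20 to 120 N. Pads are 22 mm wide; open, the fingers measure 114 mm over their backs; the gripper's body (76 mm by 85 mm) begins 54 mm behind the grasp point. The pads swing forward as they close: fully open they stand 13 mm farther back than shut.
Start: joints at [1.193, 0.3, 1.521, -0, 1.321, -0.067], TCP at [0.168, 0.524, 0.231] pointing down, gripper open.
Joint ranges: [-3.03, 3.03], [-0.79, 2.21], [0.23, 2.52], [-1.04, 4.18], [0, 3.07], [-2.55, 2.55]. Speed limits (rad/s): [2.22, 2.22, 2.57, 3.14, 3.14, 3.14].

## Interface

Orientations are given as a unit quaternion [x, y, z, w].
In Python, from plant import r, viewer, order gives the robot as it stands. The module is installed in compiled form; this text tells all that it offers.
- The arm moves only by the tool step_arm, never from a script. Its argument "targets" is a list of rows, each a list of 7 numbers: the shift along the tool's x, y, z in mm, then the turn, a rotation vector about the tool's x, y, z in rad, then the opening in per cent of the stroke, from 0 (shut) to 100 (fully open). In form: [[dx, dy, dz, rx, ry, rz, jaw], ...]. A call has 1 to 20 rows; each row is the pose to reach, as a shift and turn from the pose commanded when the call began, along the tool's axes at that moment; what a row does not reach only later rows make up. A row lasts 1/10 s, in which the tool goes at most 50 mm and 8.59 degrees, less where a joint would pass 70% of its speed; a pose out of reach is approached as far as the arm can. A call with a gripper value outside its range is refused whole. The fingers move at their own pace and stop on an object; "newtons" is the grip in N (left out, the last holds). Time passes only in rows, so rows that repeat a pose let the fingers close. It gives the time, the measured TCP pose, the force and the opening at its end, in the units of the state.
- r.state(): the state, without advancing time (a new reading comes with each control period).
- viewer.capture(name): name is "side" or "top" or "wrist"; returns a dict with "frame" (384x512x3 uint8, red, green, blue), "intrinsics" (3x3 intrinsics, pixels), "cam_to_world" (4x4, takes a point from camera to world coordinates); the wrist camera has in their place "hand_eye" (4x4, takes a point from camera to tool coordinates, whose origin is the TCP and whose axes are the tool frame's). Camera axes: x right, y down, z forward; pixel columns grow to the right and rows downward; lengths in m; the calibration is good to about 2 mm. A picture is of the moment at which its call begins: read the wrist's pose just before it. There is no depth.
- order.close_job(): hands the job in, once; it reports no verdict.
The state is a dict: "clock": time; "joints": joint angles; "joint_velocities": joint speeds; "joint_torque": joint torques, N m; "tcp_pos": TCP position; "ee_rot": TCP orientation; "ft_force": force on the tool from outside, world axes, zero at the start; "wrist_torque": the same for the moment, N m; "gripper_width": finger opening in m.
Only numpy, scipy, OpenCV 4.12 (cv2) and the standard library are available. Lean on these libraries where they do the work, as an engineer would, in place of code of your own. Each camera call takes 0.05 s, during which the arm holds its last target.

## Task

Bring the small solder reel on the ratchet carousel to the carousel's steel pointer. Work the carousel's upright lever handle: each full stroke to its stop and back turns the disc on by one tooth, so stroke it as often as needed until the reel stands right at the pointer, then let go with the lever back at rest. Do not touch the reel itself.

Things in the scene. Friction and masses are not known exactly. Their poses are not given: they have to be found in the camera images.
- carousel: Fixed base of the ratchet carousel. Origin on the disc's axis at bench height, z up; axes do not turn with the disc. Plywood disc, radius 106 mm, top at 42 mm, 12 saw teeth to radius 115. It turns counter-clockwise only, seen from above (+x to +y), never back. Pointer: flat steel arrow on a post on the +y side, tip at (0,100,75) mm. The station at the pointer is centred at (0,80) mm.
- reel: Solder reel upright on the disc: two black flanges 36 mm across, grey wire between, 46 mm tall, tallest there. Origin: centre of its underside, 42 mm above the bench; z its axis. It stands 80 mm from the disc's axis, 2 to 5 teeth of 30 degrees short of the pointer. A screw-cap jar, a square box and a bearing ring stand loose at the other stations of these four.
- lever_grip (a point): Point on the axis of the lever's upright black round handle (20 mm diameter, 38 to 100 mm above the bench), 75 mm above the bench and 190 mm from the disc's axis, on the end of a flat arm on the robot's side. It moves with the lever, round the disc's axis. A plunger block 50 mm high stands on the arm, 132 to 166 mm from the axis, its knob to 180 mm; else the handle is free.
- lever (a joint): Lever angle, rad, counter-clockwise from above about the disc's axis. 0 at rest: handle 161 deg from the carousel's +x; stop at 0.66. A spring (2 to 3 N at the handle) returns it when let go; the push takes 3 to 5 N. Idle to 0.04, tooth clicks at 0.57; past that the disc may overrun by up to 0.1 rad, which does no harm. Return fully to 0 to catch the next tooth. One stroke: disc 0.524 rad.
Mind the look-alikes: they are no part of the job. Leave any yellow look-alike of the reel alone.

How it is judged:
By the outcome, as a careful person would: the job done as asked, in the order asked, and still so for the second after the job is handed in, with the robot touching nothing.
It also fails if it takes over 64 s, if anything falls off the work surface, if the arm or the gripper's body presses on something with over 40 N, if the wrist force passes 120 N, or if a joint passes its speed limit or range.

## Working session

There is one attempt and no reset: what is moved stays moved. The work goes in short steps, Python scripts to look and compute and a tool call to move; the robot and the scene stay as the last step left them, time stands still between calls to the robot, and variables do not carry over. Pictures are saved under pics/ and viewed, and the job is handed in when it is done.

Besides the shell and the picture viewer there is one more tool, called after ">>>" by a JSON object that holds its "method" and its "body", one argument or row to a line. step_arm: Moves the arm, as the interface text tells. Its arguments: {"type":"object","properties":{"targets":{"type":"array"},"newtons":{"type":"number"}},"required":["targets"]}

```bash
mkdir -p pics; cat > h.py <<'E'
import numpy as np, cv2
from plant import r, viewer, order
from scipy.spatial.transform import Rotation as R
def cap(n,f):
    s=r.state(); c=viewer.capture(n); cv2.imwrite('pics/'+f,c['frame'][:,:,::-1])
    if 'hand_eye' in c:
        T=np.eye(4);T[:3,:3]=R.from_quat(s['ee_rot']).as_matrix();T[:3,3]=s['tcp_pos'];c['cam_to_world']=T@c['hand_eye']
    np.savez('pics/'+f+'.npz',K=c['intrinsics'],T=c['cam_to_world']); return c
def ray(f,uv,z):
    d=np.load('pics/'+f+'.npz');v=d['T'][:3,:3]@np.linalg.inv(d['K'])@[uv[0],uv[1],1];o=d['T'][:3,3]
    return (o+v*(z-o[2])/v[2]).round(4)
def proj(f,p):
    d=np.load('pics/'+f+'.npz');q=d['K']@(d['T'][:3,:3].T@(np.array(p)-d['T'][:3,3]));return (q[:2]/q[2]).round(1)
E
python3 - <<'E'
from h import *
for n in ['top','side','wrist']: cap(n,n+'0.png')
s=r.state();print(s); print(R.from_quat(s['ee_rot']).as_matrix().round(3))
E
```

```text
{'clock': 0.15, 'joints': array([ 1.19341121e+00,  3.00374075e-01,  1.52139240e+00, -9.22122977e-06,
        1.32067952e+00, -6.65778290e-02]), 'joint_velocities': array([-7.68106531e-04,  8.28230134e-06,  1.27191347e-04,  6.42159506e-05,
        6.51982535e-04, -2.63902069e-03]), 'joint_torque': array([ 2.43258459e-03, -5.43667316e+01, -3.61882496e+01,  6.83023541e-05,
        3.19198807e-03, -2.62101628e-05]), 'tcp_pos': array([0.16814112, 0.52350571, 0.23085436]), 'ee_rot': array([ 0.1091494 ,  0.69864894, -0.10973939,  0.69852225]), 'ft_force': array([ 0.54472664, -0.46270943, -0.47183144]), 'wrist_torque': array([-0.00872007,  0.04603447,  0.01542545]), 'gripper_width': 0.08537660888115821}
[[-0.     0.306  0.952]
 [-0.001  0.952 -0.306]
 [-1.    -0.001 -0.   ]]
```

View pics/top0.png

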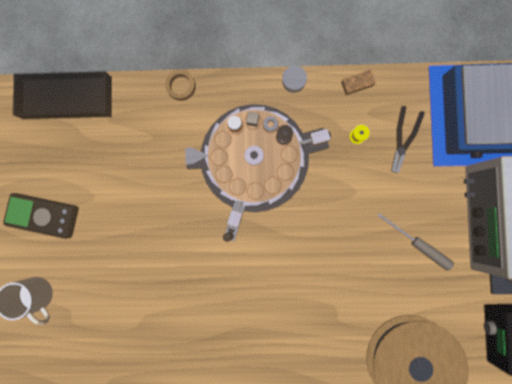

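View pics/side0.png

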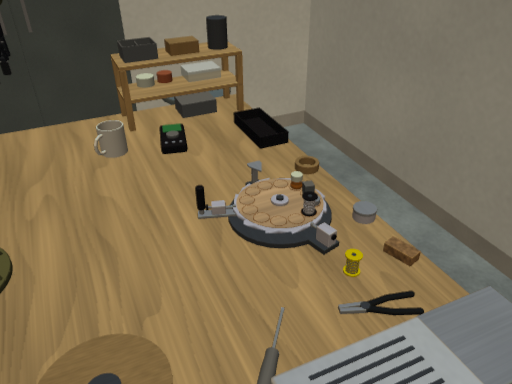

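View pics/wrist0.png

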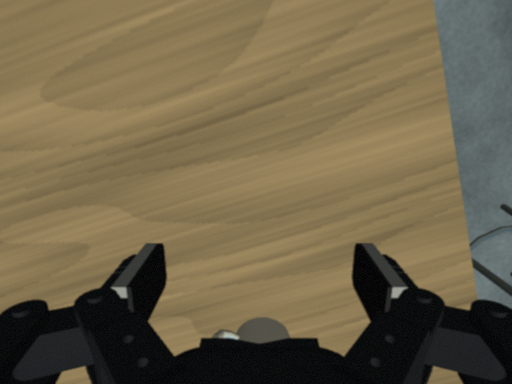

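```bash
python3 - <<'E'
from h import *
a=cv2.imread('pics/top0.png')[90:250,175:345];b=cv2.imread('pics/side0.png')[150:260,185:355]
a=cv2.resize(a,None,fx=2.3,fy=2.3,interpolation=2);b=cv2.resize(b,(391,a.shape[0]),interpolation=2)
cv2.imwrite('pics/crop0.png',np.hstack([a,b]))
c=ray('top0.png',(254,156),.045);print('c',c)
for n,uv,z in [('handle',(229,237),.1),('ptr',(195,158),.075),('reel',(285,133),.088),('ring',(270,125),.05),('box',(252,118),.07),('jar',(235,122),.07),('blk',(320,137),.05)]:
    p=ray('top0.png',uv,z);d=p-c;print(n,p,np.hypot(*d[:2]).round(4),np.degrees(np.arctan2(d[1],d[0])).round(1))
print(np.load('pics/top0.png.npz')['T'].round(3))
E
```

```text
c [ 0.7255 -0.0751  0.045 ]
handle [ 0.5468 -0.0205  0.1   ] 0.1869 163.0
ptr [0.7192 0.054  0.075 ] 0.1293 92.8
reel [ 0.7674 -0.1434  0.088 ] 0.0801 -58.5
ring [ 0.7944 -0.1125  0.05  ] 0.0784 -28.5
box [ 0.8064 -0.0725  0.07  ] 0.0809 1.8
jar [ 0.7984 -0.0348  0.07  ] 0.0833 28.9
blk [ 0.7645 -0.2239  0.05  ] 0.1538 -75.3
[[-0.017 -0.998  0.065  0.585]
 [-0.999  0.019  0.029 -0.09 ]
 [-0.03  -0.064 -0.997  0.95 ]
 [ 0.     0.     0.     1.   ]]
```

View pics/crop0.png

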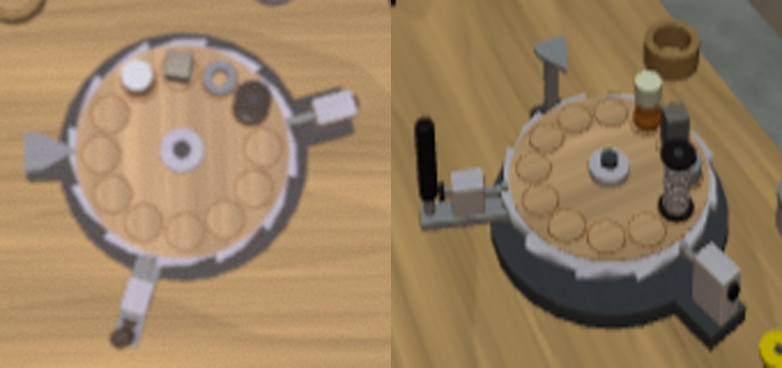

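```bash
python3 - <<'E'
from h import *
for f in ['top0.png','side0.png']:
    g=cv2.imread('pics/'+f).max(2)
    x0,y0,x1,y1=(215,225,243,248) if f[0]=='t' else (188,180,212,222)
    m=(g[y0:y1,x0:x1]<70).astype(np.uint8); ys,xs=np.where(m);print(f,xs.min()+x0,xs.max()+x0,ys.min()+y0,ys.max()+y0,xs.mean()+x0,ys.mean()+y0)
    print('\n'.join(''.join('#' if v else '.' for v in row) for row in m))
for z in(.1,.075,.038):
  for p in([.5468,-.0205,z],[.5439,-.0190,z],[.548,-.021,z]): print(z,proj('top0.png',p),proj('side0.png',p))
E
```

```text
top0.png 231 231 237 237 231.0 237.0
............................
............................
............................
............................
............................
............................
............................
............................
............................
............................
............................
............................
................#...........
............................
............................
............................
............................
............................
............................
............................
............................
............................
............................
side0.png 195 207 185 213 200.3165137614679 198.14678899082568
........................
........................
........................
........................
........................
..........####..........
........#######.........
........########........
.......#########........
.......#########........
........########........
........########........
........########........
........
[... 314 characters left out ...]
..
.........###########....
.........###########....
..........#######.##....
..........######..##....
...........#####........
...............#........
...............#........
...............#........
........................
........................
........................
........................
........................
........................
........................
........................
0.1 [229. 237.] [200.1 188.2]
0.1 [228.3 238.4] [198.7 188.1]
0.1 [229.2 236.4] [200.7 188.2]
0.075 [230.  236.4] [201.  197.2]
0.075 [229.3 237.8] [199.6 197.2]
0.075 [230.2 235.9] [201.5 197.2]
0.038 [231.2 235.7] [202.1 210.1]
0.038 [230.6 237. ] [200.8 210.1]
0.038 [231.5 235.2] [202.7 210.1]
```

Candidates for the reel: black-flanged tall item at top (285,133), which I take as the reel; bearing ring (270,125), box (252,118), jar (235,122), and the yellow look-alike (360,133). The close crop shows two black flanges with grey wire on the disc, 150° (5 teeth) short of the pointer. The handle is at top (229,237) and side (200,188). I'm moving above the handle now.

>>> {"method": "step_arm", "body": {
  "targets": [
    [0, -402, 526, -0.311, 0, 0, 100],
    [0, -402, 526, -0.311, 0, 0, 100],
    [0, -402, 526, -0.311, 0, 0, 100],
    [0, -402, 526, -0.311, 0, 0, 100],
    [0, -402, 526, -0.311, 0, 0, 100],
    [0, -402, 526, -0.311, 0, 0, 100],
    [0, -402, 526, -0.311, 0, 0, 100],
    [0, -402, 526, -0.311, 0, 0, 100],
    [0, -402, 526, -0.311, 0, 0, 100],
    [0, -402, 526, -0.311, 0, 0, 100],
    [0, -402, 526, -0.311, 0, 0, 100],
    [0, -402, 526, -0.311, 0, 0, 100],
    [0, -402, 526, -0.311, 0, 0, 100],
    [0, -402, 526, -0.311, 0, 0, 100],
    [0, -402, 526, -0.311, 0, 0, 100],
    [0, -402, 526, -0.311, 0, 0, 100],
    [0, -402, 526, -0.311, 0, 0, 100]
  ]
}}

```text
clock: 1.85
tcp_pos: [0.5456, -0.019, 0.2314]
ee_rot: [-0.0, 0.707, 0.001, 0.707]
ft_force: [-0.4, 1.0, 0.0]
gripper_width: 0.0855
```

```bash
python3 - <<'E'
from h import *
cap('wrist','w1.png');s=r.state();print(s['clock'],s['tcp_pos'],s['joints'],R.from_quat(s['ee_rot']).as_matrix().round(3))
print(proj('w1.png',[.546,-.02,.1]))
E
```

```text
1.9 [ 0.54567156 -0.01896094  0.23147504] [-1.01848858e-01  2.90764152e-01  1.53234124e+00  7.30312720e-05
  1.31832829e+00 -1.67416590e+00] [[ 0.    -0.002  1.   ]
 [ 0.     1.     0.002]
 [-1.     0.     0.   ]]
[256.8 182.2]
```

View pics/w1.png

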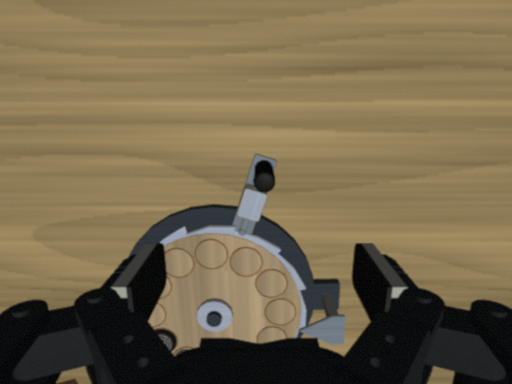

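```bash
python3 - <<'E'
from h import *
print('handle',ray('w1.png',(264,182),.1)); print('hub',ray('w1.png',(214,318),.05),ray('top0.png',(254,155.5),.05))
g=cv2.imread('pics/w1.png');print(proj('w1.png',[.7255,-.0751,.05]))
c=g[140:340,130:360];cv2.imwrite('pics/w1c.png',cv2.resize(c,None,fx=3,fy=3))
E
```

```text
handle [ 0.5458 -0.0136  0.1   ]
hub [ 0.7286 -0.072   0.05  ] [ 0.7259 -0.0752  0.05  ]
[211.4 315.8]
```

View pics/w1c.png

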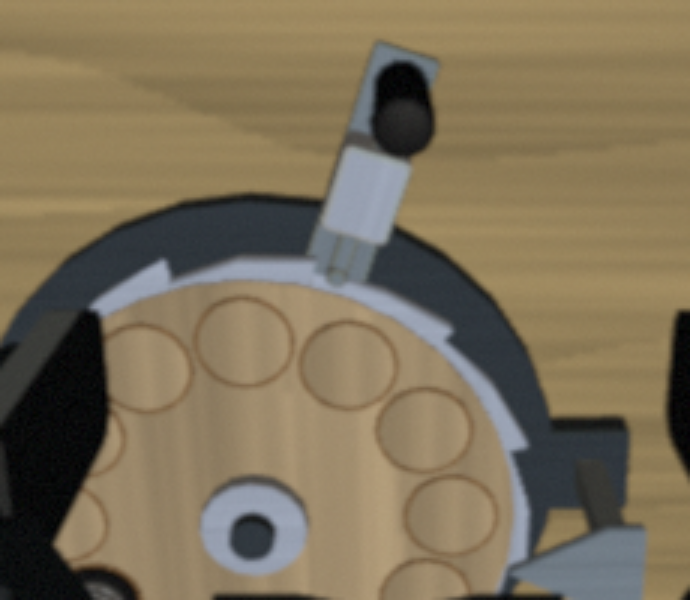

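The wrist view shows the handle top at (264,182) and the hub at (214,318), which agrees with the top view to about 4 mm. Descending with the jaws open on both sides of the handle.

>>> {"method": "step_arm", "body": {
  "targets": [
    [40, 2, 0, 0, 0, 0, 100],
    [80, 2, 0, 0, 0, 0, 100],
    [110, 2, 0, 0, 0, 0, 100],
    [135, 2, 0, 0, 0, 0, 100],
    [155, 2, 0, 0, 0, 0, 100],
    [170, 2, 0, 0, 0, 0, 100],
    [170, 2, 0, 0, 0, 0, 100],
    [170, 2, 0, 0, 0, 0, 38],
    [170, 2, 0, 0, 0, 0, 38],
    [170, 2, 0, 0, 0, 0, 38],
    [170, 2, 0, 0, 0, 0, 38],
    [170, 2, 0, 0, 0, 0, 38]
  ],
  "newtons": 20
}}

```text
clock: 3.1
tcp_pos: [0.5462, -0.018, 0.0616]
ee_rot: [-0.0, 0.707, 0.0, 0.707]
ft_force: [0.5, -0.2, 0.0]
gripper_width: 0.0325
```

```bash
python3 - <<'E'
from h import *
cap('wrist','w2.png');cap('side','s2.png')
a=cv2.imread('pics/w2.png')[100:384,100:420];b=cv2.resize(cv2.imread('pics/s2.png')[110:250,150:330],(365,284))
cv2.imwrite('pics/c2.png',np.hstack([a,b]))
E
```

```text
(no output)
```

View pics/c2.png

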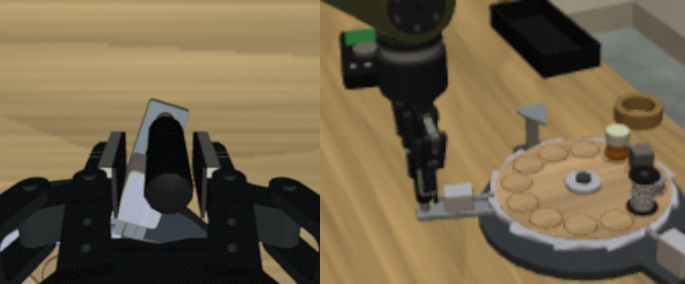

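>>> {"method": "step_arm", "body": {
  "targets": [
    [0, -5, 0, 0, 0, 0, 38],
    [0, -12, -2, 0, 0, 0, 38],
    [0, -20, -4, 0, 0, 0, 38],
    [0, -27, -5, 0, 0, 0, 38],
    [0, -35, -7, 0, 0, 0, 38],
    [0, -43, -8, 0, 0, 0, 38],
    [0, -51, -8, 0, 0, 0, 38],
    [0, -59, -9, 0, 0, 0, 38],
    [0, -67, -9, 0, 0, 0, 38],
    [0, -75, -8, 0, 0, 0, 38],
    [0, -82, -8, 0, 0, 0, 38],
    [0, -90, -7, 0, 0, 0, 38],
    [0, -97, -6, 0, 0, 0, 38],
    [0, -104, -4, 0, 0, 0, 38],
    [0, -110, -3, 0, 0, 0, 38],
    [0, -114, -1, 0, 0, 0, 38],
    [0, -117, 0, 0, 0, 0, 38],
    [0, -117, 0, 0, 0, 0, 38]
  ]
}}

```text
clock: 5.0
tcp_pos: [0.5463, -0.1353, 0.0613]
ee_rot: [-0.0, 0.707, -0.0, 0.707]
ft_force: [-2.6, 1.9, 0.1]
gripper_width: 0.0323
```

```bash
python3 - <<'E'
from h import *
cap('wrist','w3.png');cap('side','s3.png');cap('top','t3.png')
a=cv2.imread('pics/w3.png')[100:384,100:420];b=cv2.resize(cv2.imread('pics/s3.png')[110:250,150:330],(365,284))
cv2.imwrite('pics/c3.png',np.hstack([a,b]))
E
```

```text
(no output)
```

View pics/c3.png

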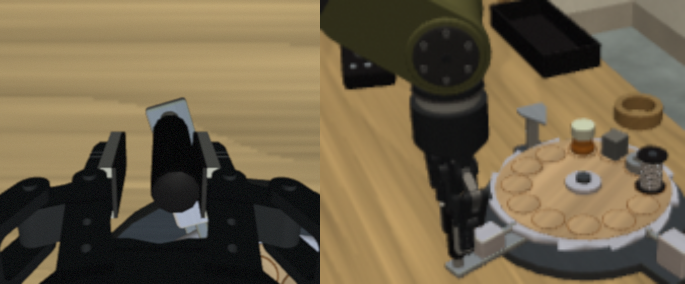

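>>> {"method": "step_arm", "body": {
  "targets": [
    [0, -3, 1, 0, 0, 0, 38],
    [0, -6, 2, 0, 0, 0, 38],
    [0, -6, 2, 0, 0, 0, 38],
    [0, 3, -1, 0, 0, 0, 38],
    [0, 13, -4, 0, 0, 0, 38],
    [0, 23, -6, 0, 0, 0, 38],
    [0, 33, -8, 0, 0, 0, 38],
    [0, 43, -8, 0, 0, 0, 38],
    [0, 53, -9, 0, 0, 0, 38],
    [0, 63, -9, 0, 0, 0, 38],
    [0, 73, -8, 0, 0, 0, 38],
    [0, 83, -7, 0, 0, 0, 38],
    [0, 93, -5, 0, 0, 0, 38],
    [0, 101, -3, 0, 0, 0, 38],
    [0, 109, -1, 0, 0, 0, 38],
    [0, 115, 0, 0, 0, 0, 38],
    [0, 118, 0, 0, 0, 0, 38],
    [0, 118, 0, 0, 0, 0, 38],
    [0, 118, 0, 0, 0, 0, 38]
  ]
}}

```text
clock: 7.05
tcp_pos: [0.546, -0.0172, 0.0612]
ee_rot: [-0.0, 0.707, -0.0, 0.707]
ft_force: [0.3, -0.4, 1.3]
gripper_width: 0.0325
```

```bash
python3 - <<'E'
from h import *
cap('wrist','w4.png');cap('side','s4.png')
a=cv2.imread('pics/w4.png')[100:384,100:420];b=cv2.resize(cv2.imread('pics/s4.png')[110:250,150:330],(365,284))
cv2.imwrite('pics/c4.png',np.hstack([a,b]))
E
```

```text
(no output)
```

View pics/c4.png

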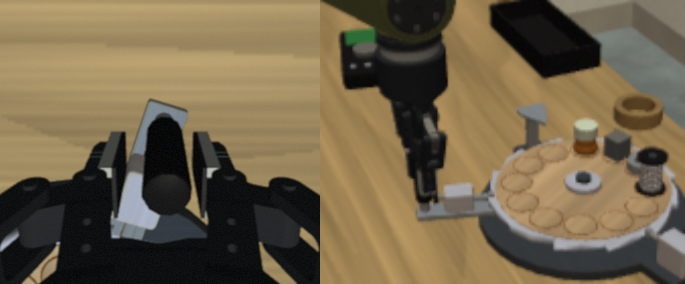

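```bash
python3 - <<'E'
from h import *
C=np.array([.727,-.0735])
for y in (1.5,):
  for k in range(6):
    a=np.radians(-60+y+30*k);p=[*(C+.08*np.array([np.cos(a),np.sin(a)])),.088];print(k,proj('side0.png',p),proj('top0.png',p))
for f in('side0','s4'):
    cv2.imwrite('pics/z'+f+'.png',cv2.resize(cv2.imread('pics/%s.png'%f)[150:230,270:350],None,fx=6,fy=6))
cv2.imwrite('pics/z4.png',np.hstack([cv2.imread('pics/zside0.png')[:,:390],cv2.imread('pics/zs4.png')[:,:390]]))
E
```

```text
0 [309.9 196. ] [284.2 132.4]
1 [313.9 186.8] [270.  119.7]
2 [308.8 177.9] [251.3 115.7]
3 [296.7 171.5] [233.1 121.5]
4 [280.7 168.9] [220.1 135.5]
5 [264.7 170.7] [215.9 154. ]
```

View pics/z4.png

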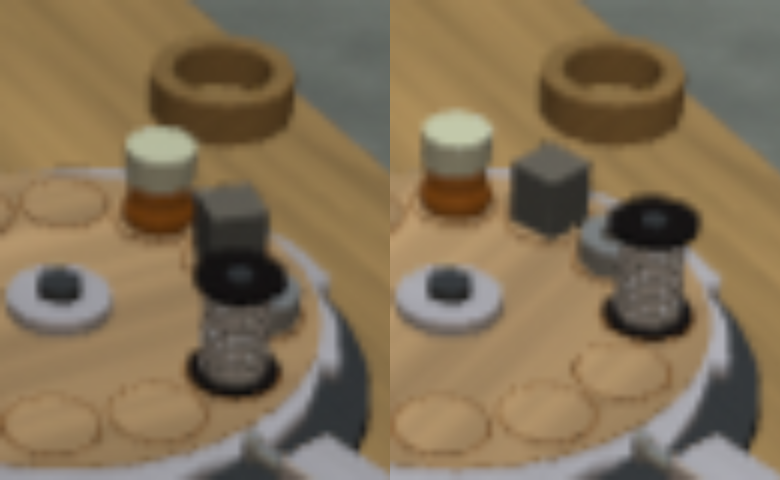

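The first stroke moved the reel top from side (310,196) to (314,187), exactly one tooth, and the lever is back at rest. Four more strokes are needed.

>>> {"method": "step_arm", "body": {
  "targets": [
    [0, -6, 0, 0, 0, 0, 38],
    [0, -13, -2, 0, 0, 0, 38],
    [0, -21, -4, 0, 0, 0, 38],
    [0, -28, -5, 0, 0, 0, 38],
    [0, -36, -7, 0, 0, 0, 38],
    [0, -44, -8, 0, 0, 0, 38],
    [0, -52, -8, 0, 0, 0, 38],
    [0, -60, -9, 0, 0, 0, 38],
    [0, -68, -9, 0, 0, 0, 38],
    [0, -76, -8, 0, 0, 0, 38],
    [0, -83, -8, 0, 0, 0, 38],
    [0, -91, -7, 0, 0, 0, 38],
    [0, -98, -6, 0, 0, 0, 38],
    [0, -105, -4, 0, 0, 0, 38],
    [0, -111, -3, 0, 0, 0, 38],
    [0, -116, -1, 0, 0, 0, 38],
    [0, -120, 0, 0, 0, 0, 38],
    [0, -124, 2, 0, 0, 0, 38],
    [0, -124, 2, 0, 0, 0, 38]
  ]
}}

```text
clock: 9.05
tcp_pos: [0.5483, -0.1414, 0.0613]
ee_rot: [-0.0, 0.707, -0.0, 0.707]
ft_force: [-1.0, 2.3, 0.2]
gripper_width: 0.0323
```

>>> {"method": "step_arm", "body": {
  "targets": [
    [0, 9, -3, 0, 0, 0, 38],
    [0, 19, -6, 0, 0, 0, 38],
    [0, 29, -8, 0, 0, 0, 38],
    [0, 39, -10, 0, 0, 0, 38],
    [0, 49, -10, 0, 0, 0, 38],
    [0, 59, -11, 0, 0, 0, 38],
    [0, 69, -11, 0, 0, 0, 38],
    [0, 79, -10, 0, 0, 0, 38],
    [0, 89, -9, 0, 0, 0, 38],
    [0, 99, -7, 0, 0, 0, 38],
    [0, 107, -5, 0, 0, 0, 38],
    [0, 115, -3, 0, 0, 0, 38],
    [0, 121, -2, 0, 0, 0, 38],
    [0, 124, -2, 0, 0, 0, 38],
    [0, 124, -2, 0, 0, 0, 38],
    [0, 124, -2, 0, 0, 0, 38]
  ]
}}

```text
clock: 10.65
tcp_pos: [0.546, -0.0172, 0.0613]
ee_rot: [-0.0, 0.707, -0.0, 0.707]
ft_force: [0.2, -0.3, 0.0]
gripper_width: 0.0326
```

```bash
python3 - <<'E'
from h import *
cap('wrist','w5.png');cap('side','s5.png')
a=cv2.imread('pics/w5.png')[100:384,100:420];b=cv2.resize(cv2.imread('pics/s5.png')[130:230,230:350],(341,284))
cv2.imwrite('pics/c5.png',np.hstack([a,b]))
E
```

```text
(no output)
```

View pics/c5.png

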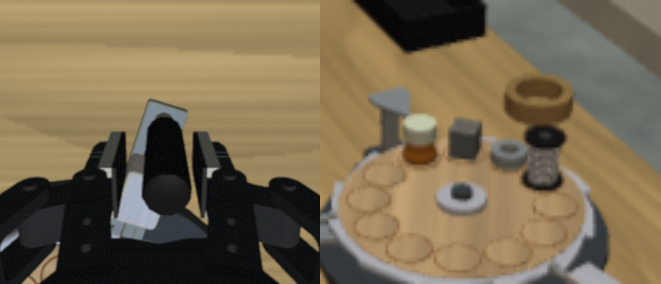

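The reel top is at side (309,178), where two teeth should put it. Third stroke next.

>>> {"method": "step_arm", "body": {
  "targets": [
    [0, -6, 0, 0, 0, 0, 38],
    [0, -13, -2, 0, 0, 0, 38],
    [0, -21, -4, 0, 0, 0, 38],
    [0, -28, -5, 0, 0, 0, 38],
    [0, -36, -7, 0, 0, 0, 38],
    [0, -44, -8, 0, 0, 0, 38],
    [0, -52, -8, 0, 0, 0, 38],
    [0, -60, -9, 0, 0, 0, 38],
    [0, -68, -9, 0, 0, 0, 38],
    [0, -76, -8, 0, 0, 0, 38],
    [0, -83, -8, 0, 0, 0, 38],
    [0, -91, -7, 0, 0, 0, 38],
    [0, -98, -6, 0, 0, 0, 38],
    [0, -105, -4, 0, 0, 0, 38],
    [0, -111, -3, 0, 0, 0, 38],
    [0, -116, -1, 0, 0, 0, 38],
    [0, -120, 0, 0, 0, 0, 38],
    [0, -124, 2, 0, 0, 0, 38],
    [0, -124, 2, 0, 0, 0, 38]
  ]
}}

```text
clock: 12.65
tcp_pos: [0.5483, -0.1414, 0.0613]
ee_rot: [-0.0, 0.707, -0.0, 0.707]
ft_force: [-1.6, 2.7, 0.0]
gripper_width: 0.0326
```

>>> {"method": "step_arm", "body": {
  "targets": [
    [0, 9, -3, 0, 0, 0, 38],
    [0, 19, -6, 0, 0, 0, 38],
    [0, 29, -8, 0, 0, 0, 38],
    [0, 39, -10, 0, 0, 0, 38],
    [0, 49, -10, 0, 0, 0, 38],
    [0, 59, -11, 0, 0, 0, 38],
    [0, 69, -11, 0, 0, 0, 38],
    [0, 79, -10, 0, 0, 0, 38],
    [0, 89, -9, 0, 0, 0, 38],
    [0, 99, -7, 0, 0, 0, 38],
    [0, 107, -5, 0, 0, 0, 38],
    [0, 115, -3, 0, 0, 0, 38],
    [0, 121, -2, 0, 0, 0, 38],
    [0, 124, -2, 0, 0, 0, 38],
    [0, 124, -2, 0, 0, 0, 38],
    [0, 124, -2, 0, 0, 0, 38]
  ]
}}

```text
clock: 14.25
tcp_pos: [0.546, -0.0172, 0.0613]
ee_rot: [-0.0, 0.707, -0.0, 0.707]
ft_force: [-1.1, 0.3, 0.0]
gripper_width: 0.0327
```

```bash
python3 - <<'E'
from h import *
cap('wrist','w6.png');cap('side','s6.png')
a=cv2.imread('pics/w6.png')[100:384,100:420];b=cv2.resize(cv2.imread('pics/s6.png')[130:230,230:350],(341,284))
cv2.imwrite('pics/c6.png',np.hstack([a,b]))
E
```

```text
(no output)
```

View pics/c6.png

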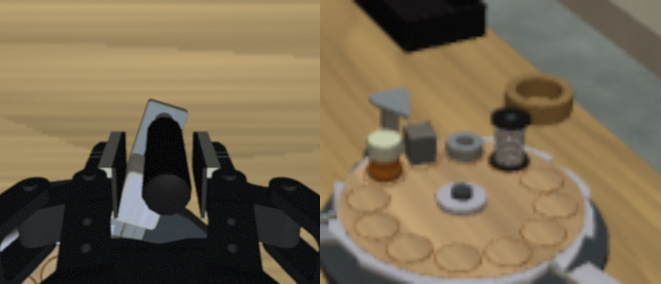

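Three teeth are done, with the reel at side (297,172). Fourth stroke.

>>> {"method": "step_arm", "body": {
  "targets": [
    [0, -6, 0, 0, 0, 0, 38],
    [0, -13, -2, 0, 0, 0, 38],
    [0, -21, -4, 0, 0, 0, 38],
    [0, -28, -5, 0, 0, 0, 38],
    [0, -36, -7, 0, 0, 0, 38],
    [0, -44, -8, 0, 0, 0, 38],
    [0, -52, -8, 0, 0, 0, 38],
    [0, -60, -9, 0, 0, 0, 38],
    [0, -68, -9, 0, 0, 0, 38],
    [0, -76, -8, 0, 0, 0, 38],
    [0, -83, -8, 0, 0, 0, 38],
    [0, -91, -7, 0, 0, 0, 38],
    [0, -98, -6, 0, 0, 0, 38],
    [0, -105, -4, 0, 0, 0, 38],
    [0, -111, -3, 0, 0, 0, 38],
    [0, -116, -1, 0, 0, 0, 38],
    [0, -120, 0, 0, 0, 0, 38],
    [0, -124, 2, 0, 0, 0, 38],
    [0, -124, 2, 0, 0, 0, 38]
  ]
}}

```text
clock: 16.25
tcp_pos: [0.5483, -0.1414, 0.0613]
ee_rot: [-0.0, 0.707, -0.0, 0.707]
ft_force: [-1.7, 3.5, 1.0]
gripper_width: 0.0326
```

>>> {"method": "step_arm", "body": {
  "targets": [
    [0, 9, -3, 0, 0, 0, 38],
    [0, 19, -6, 0, 0, 0, 38],
    [0, 29, -8, 0, 0, 0, 38],
    [0, 39, -10, 0, 0, 0, 38],
    [0, 49, -10, 0, 0, 0, 38],
    [0, 59, -11, 0, 0, 0, 38],
    [0, 69, -11, 0, 0, 0, 38],
    [0, 79, -10, 0, 0, 0, 38],
    [0, 89, -9, 0, 0, 0, 38],
    [0, 99, -7, 0, 0, 0, 38],
    [0, 107, -5, 0, 0, 0, 38],
    [0, 115, -3, 0, 0, 0, 38],
    [0, 121, -2, 0, 0, 0, 38],
    [0, 124, -2, 0, 0, 0, 38],
    [0, 124, -2, 0, 0, 0, 38],
    [0, 124, -2, 0, 0, 0, 38]
  ]
}}

```text
clock: 17.85
tcp_pos: [0.546, -0.0172, 0.0612]
ee_rot: [-0.0, 0.707, -0.0, 0.707]
ft_force: [-0.7, -0.3, 0.0]
gripper_width: 0.0325
```

```bash
python3 - <<'E'
from h import *
cap('wrist','w7.png');cap('side','s7.png')
a=cv2.imread('pics/w7.png')[100:384,100:420];b=cv2.resize(cv2.imread('pics/s7.png')[130:230,230:350],(341,284))
cv2.imwrite('pics/c7.png',np.hstack([a,b]))
E
```

```text
(no output)
```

View pics/c7.png

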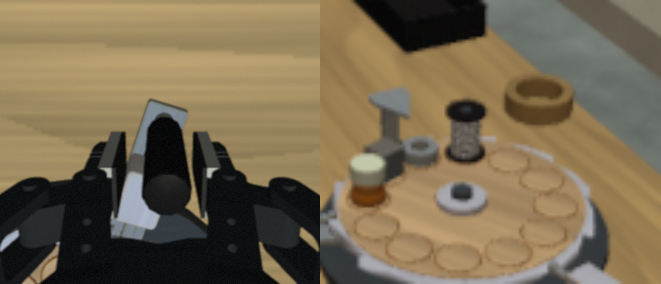

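The reel is at side (281,168), one tooth short. Last stroke, slowing near the end.

>>> {"method": "step_arm", "body": {
  "targets": [
    [0, -6, 0, 0, 0, 0, 38],
    [0, -13, -2, 0, 0, 0, 38],
    [0, -21, -4, 0, 0, 0, 38],
    [0, -28, -5, 0, 0, 0, 38],
    [0, -36, -7, 0, 0, 0, 38],
    [0, -44, -8, 0, 0, 0, 38],
    [0, -52, -8, 0, 0, 0, 38],
    [0, -60, -9, 0, 0, 0, 38],
    [0, -68, -9, 0, 0, 0, 38],
    [0, -76, -8, 0, 0, 0, 38],
    [0, -83, -8, 0, 0, 0, 38],
    [0, -90, -7, 0, 0, 0, 38],
    [0, -96, -6, 0, 0, 0, 38],
    [0, -102, -5, 0, 0, 0, 38],
    [0, -107, -4, 0, 0, 0, 38],
    [0, -112, -3, 0, 0, 0, 38],
    [0, -116, -1, 0, 0, 0, 38],
    [0, -119, 0, 0, 0, 0, 38],
    [0, -122, 1, 0, 0, 0, 38],
    [0, -124, 2, 0, 0, 0, 38]
  ]
}}

```text
clock: 19.95
tcp_pos: [0.5481, -0.1411, 0.0613]
ee_rot: [-0.0, 0.707, 0.0, 0.707]
ft_force: [-1.8, 3.4, 0.5]
gripper_width: 0.0325
```

>>> {"method": "step_arm", "body": {
  "targets": [
    [0, 9, -3, 0, 0, 0, 38],
    [0, 19, -6, 0, 0, 0, 38],
    [0, 29, -8, 0, 0, 0, 38],
    [0, 39, -10, 0, 0, 0, 38],
    [0, 49, -10, 0, 0, 0, 38],
    [0, 59, -11, 0, 0, 0, 38],
    [0, 69, -11, 0, 0, 0, 38],
    [0, 79, -10, 0, 0, 0, 38],
    [0, 89, -9, 0, 0, 0, 38],
    [0, 99, -7, 0, 0, 0, 38],
    [0, 107, -5, 0, 0, 0, 38],
    [0, 115, -3, 0, 0, 0, 38],
    [0, 121, -2, 0, 0, 0, 38],
    [0, 124, -2, 0, 0, 0, 38],
    [0, 124, -2, 0, 0, 0, 38],
    [0, 124, -2, 0, 0, 0, 38]
  ]
}}

```text
clock: 21.55
tcp_pos: [0.546, -0.0172, 0.0613]
ee_rot: [-0.0, 0.707, -0.0, 0.707]
ft_force: [0.0, -0.5, -0.8]
gripper_width: 0.0324
```

```bash
python3 - <<'E'
from h import *
cap('wrist','w8.png');cap('side','s8.png')
a=cv2.imread('pics/w8.png')[100:384,100:420];b=cv2.resize(cv2.imread('pics/s8.png')[130:230,230:350],(341,284))
cv2.imwrite('pics/c8.png',np.hstack([a,b]))
E
```

```text
(no output)
```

View pics/c8.png

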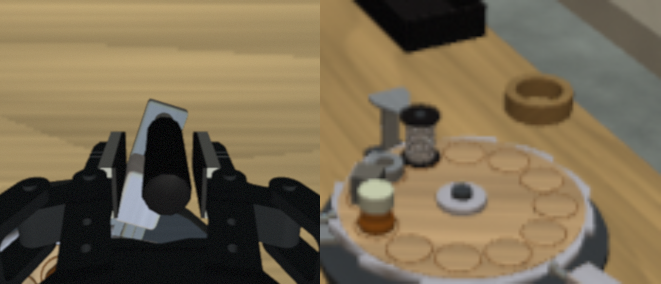

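The reel is at side (265,170), the pointer station. Opening the jaws and rising clear.

>>> {"method": "step_arm", "body": {
  "targets": [
    [0, 0, 0, 0, 0, 0, 90],
    [0, 0, 0, 0, 0, 0, 90],
    [0, 0, 0, 0, 0, 0, 90],
    [0, 0, 0, 0, 0, 0, 90],
    [-15, 0, 0, 0, 0, 0, 90],
    [-40, 0, 0, 0, 0, 0, 90],
    [-75, 0, 0, 0, 0, 0, 90],
    [-115, 0, 0, 0, 0, 0, 90],
    [-150, 0, 0, 0, 0, 0, 90],
    [-170, 0, 0, 0, 0, 0, 90],
    [-170, 40, -20, 0, 0, 0, 90],
    [-170, 80, -40, 0, 0, 0, 90],
    [-170, 120, -60, 0, 0, 0, 90],
    [-170, 160, -80, 0, 0, 0, 90],
    [-170, 200, -100, 0, 0, 0, 90],
    [-170, 240, -100, 0, 0, 0, 90],
    [-170, 270, -100, 0, 0, 0, 90],
    [-170, 270, -100, 0, 0, 0, 90],
    [-170, 270, -100, 0, 0, 0, 90]
  ]
}}

```text
clock: 23.55
tcp_pos: [0.4458, 0.2531, 0.2311]
ee_rot: [-0.001, 0.707, 0.0, 0.707]
ft_force: [0.8, -0.1, -0.9]
gripper_width: 0.0767
```

```bash
python3 - <<'E'
from h import *
cap('top','t9.png');cap('side','s9.png')
a=cv2.resize(cv2.imread('pics/t9.png')[90:250,175:345],None,fx=2.3,fy=2.3,interpolation=2);b=cv2.resize(cv2.imread('pics/s9.png')[150:260,185:355],(391,a.shape[0]),interpolation=2)
cv2.imwrite('pics/c9.png',np.hstack([a,b]));print(r.state()['clock'])
E
```

```text
23.65
```

View pics/c9.png

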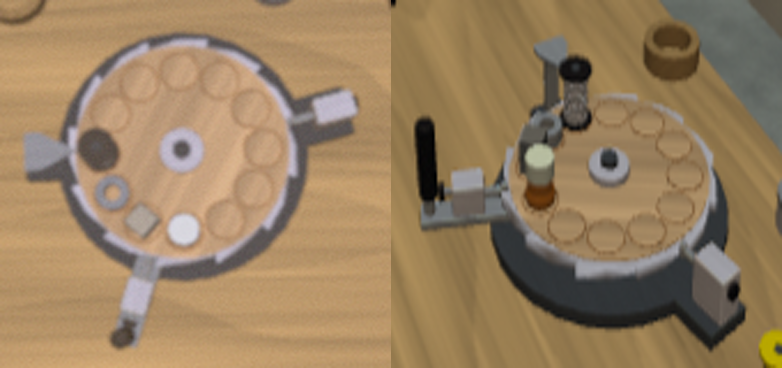

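The reel stands at the pointer tip, at top crop (98,149), about pixel (218,155). The lever handle is back at its starting pixel, crop (124,335), and the arm is clear. Handing in.

```bash
python3 - <<'E'
from h import *
order.close_job()
E
```

```text
the job is handed in; nothing more can be done
```

The solder reel now stands at the carousel's steel pointer, and I handed the job in at about 24 s of the 64 s allowed.

- **Strokes:** I held the lever handle loosely between the part-open jaws and gave it five strokes. Each went to about 0.63 rad (estimated from the tool position), past the 0.57 click but just short of the 0.66 stop, and back to rest. After each stroke the side view showed the reel one tooth further on.
- **Last checks:** In the final top and side views the reel stands upright at the pointer tip and the lever is back where it started. The jar, box and ring are still at their stations, and the arm is well clear. Force readings at the ends of the strokes and returns stayed below 5 N; I did not read them mid-stroke. The reel itself was not touched.
- **Disagreements:** The first estimates of the handle position from the top and wrist cameras differed by up to 7 mm. I used a value in between, and the handle still sat with clearance between the jaws. No check failed.

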